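Lock a rail block in the cam jig

TASK

With a fingertip, slide the small drilled wooden block along the plywood jig until its end is against the end stop, while the cam lever is still open; then push the lever round, again with a fingertip, until it is fully home against its stop pin and the cam has the block tight against the side fence. Do not lift or tip the block, do not disturb the loose wedge on the jig or the other things on the table, and leave block and lever locked there.

Things in the scene. Friction and masses are not known exactly. Their poses are not given: they have to be found in the camera images.
- jig: plywood clamping jig, fixed. Base 120 x 190 x 12 mm, spanning x -75..+45, y -95..+95 mm in its own frame; origin at table height under the middle of the lane in which the block lies; z up. Fence along the lane's +x side, end stop at its +y end, both 34 mm above the table; the lane is open at its -y end. A thin steel stop pin (top at 30 mm) stands by the lever's home position
- fence (a point): middle of the side fence's inner face, at its top edge, 34 mm above the table: x = +22, y = +37.5 mm in the jig's frame. The fence is a bar 22 mm thick, spanning y -20..+95 mm
- end_stop (a point): middle of the end stop's inner face, at its top edge, 34 mm above the table: x = +2, y = +75 mm in the jig's frame. The stop is a bar 20 mm thick, spanning x -18..+22 mm
- rail_block: the work: loose dark wooden block 40 x 90 x 24 mm with two holes on top, about 90 g, on the jig's base (underside 12, top 36 mm above the table). Origin at the centre of its underside, y along its length, z up. It starts 20 to 45 mm short of the end stop, about 2 mm off the fence. Home, its origin is at x = +2, y = +30 mm in the jig's frame, its axes along the jig's
- lever (a joint): angle of the wooden cam lever, rad, growing anticlockwise seen from above: 0 fully open, 1.6 home (hard stop). Starts at 0 to 0.3, stays where left (friction 0.06 N m). Its heading from pivot to end, from the jig's +x towards its +y, is 128.3 deg at 0 and 220 deg at 1.6. The cam meets the block at about 0.6 rad; over the last 0.5 rad it squeezes it and takes a few N more at the arm
- pivot (a point): pivot of the lever, on its upright axis, 28 mm above the table: x = -42.2, y = +30 mm in the jig's frame. An off-centre disc round it reaches at most 25 mm from the pivot
- lever_end (a point): centre of the lever's rounded free end (18 mm across), 90 mm from the pivot, 28 mm above the table. The arm from the pivot to here is a straight bar 14 mm wide, its lower face 16 mm and its top 40 mm above the table
- spare_wedge: bystander: small loose wooden wedge, 36 x 64 x 16 mm, lying on the jig's base beside the lane, about x = -52, y = -60 mm in the jig's frame; origin under its centre
- wax_tin: bystander: flat round tin, 73 mm across, 24 mm high; origin under its centre
- oak_offcut: bystander: pale oak piece, 60 x 79 x 22 mm; origin under its centre
- abrasive_pad: bystander: folded abrasive pad, 58 x 63 x 11 mm; origin under its centre
- glue_bottle: bystander: upright white glue bottle with a red nozzle, 47 x 56 x 169 mm; origin under its centre
- marking_pencil: bystander: black marking pencil, 144 x 30 x 11 mm; origin under its centre

How it is judged:
By the outcome, as a careful person would: the job done as asked, in the order asked, and still so for the second after the job is handed in, with the robot touching nothing.
It also fails if it takes over 48 s, if anything falls off the work surface, if the arm or the gripper's body presses on something with over 40 N, if the wrist force passes 120 N, or if a joint passes its speed limit or range.

ROBOT

A 7-joint arm with a two-finger parallel gripper is mounted at the origin on a cart in front of the work surface, level with it; the furniture and walls round the work are solid. World frame = base frame: x ahead of the robot, y to its left, z up, the work surface at z = 0. Lengths are in m, angles in rad, forces in N, time in s.
With the tool pointing down it reaches from about 0.35 to 0.9 m from the base axis. Payload 7.2 kg.
Tool frame: the origin (TCP) lies on the centre line of the jaws, within the pads' length; the fingertips stand 8 mm ahead of it and the grasp point (between the pads) lies 11 mm behind it; z points along the fingers, y is the line along which they close (so a half turn about z gives the same grasp; the last joint's range is limited). The gripper opens to 85 mm and grips with 20 to 120 N. Pads are 22 mm wide; open, the fingers measure 114 mm over their backs; the gripper's body (76 mm by 85 mm) begins 54 mm behind the grasp point. The pads swing forward as they close: fully open they stand 13 mm farther back than shut.
Start: joints at [1.111, 0.411, -0.013, 1.596, 0.006, 1.134, -0.082], TCP at [0.239, -0.578, 0.239] pointing down, gripper open.
Joint ranges: [-2.95, 2.95], [-0.29, 1.99], [-1.47, 1.44], [0.14, 2.54], [-1.03, 4.17], [0.13, 1.85], [-2.86, 2.86]. Speed limits (rad/s): [2.39, 2.39, 3.01, 3.01, 3.14, 3.14, 3.14].

INTERFACE

Orientations are given as a rotation vector (axis times angle).
In Python, from rig import * gives the robot as it stands. The module is installed in compiled form; this text tells all that it offers.
- The arm moves only by the tool drive_tool, never from a script. Its argument "commands" is a list of rows, each an object of numbers: "tx", "ty", "tz": the shift along the tool's x, y, z in cm; "rx", "ry", "rz": the turn, a rotation vector about the tool's x, y, z in rad; "hand": the opening, from -1 (shut) to 1 (fully open). A call has 1 to 12 rows; each row is the pose to reach, as a shift and turn from the pose commanded when the call began, along the tool's axes at that moment; what a row does not reach only later rows make up. A row lasts 1/12 s, in which the tool goes at most 41.7 mm and 7.16 degrees, less where a joint would pass 70% of its speed; a pose out of reach is approached as far as the arm can. A call with a gripper value outside its range is refused whole. The fingers move at their own pace and stop on an object; "force" is the grip in N (left out, the last holds). Time passes only in rows, so rows that repeat a pose let the fingers close. It gives the time, the measured TCP pose, the force, the opening and the grip force at its end, in the units of the state.
- observe(): the state, without advancing time (a new reading comes with each control period).
- camera(name): name is "side" or "top"; returns a dict with "frame" (400x640x3 uint8, red, green, blue), "fx", "fy", "cx", "cy" (pixels), "world_from_camera" (4x4, takes a point from camera to world coordinates). Camera axes: x right, y down, z forward; pixel columns grow to the right and rows downward; lengths in m; the calibration is good to about 2 mm. A picture is of the moment at which its call begins. There is no depth.
- finish_job(): hands the job in; it is judged then, once.
The state is a dict: "time_s": time; "joints": joint angles; "dq": joint speeds; "joint_torque": joint torques, N m; "tcp_pos": TCP position; "eef_rot": TCP orientation; "force": force on the tool from outside, world axes, zero at the start; "wrist_torque": the same for the moment, N m; "finger_gap": finger opening in m; "finger_force": force on a finger pad.
Only numpy, scipy, OpenCV 4.12 (cv2) and the standard library are available. Lean on these libraries where they do the work, as an engineer would, in place of code of your own. Each camera call takes 0.05 s, during which the arm holds its last target. There are 200 camera calls.

## Working session

There is one attempt and no reset: what is moved stays moved. The work goes in short steps, Python scripts to look and compute and a tool call to move; the robot and the scene stay as the last step left them, time stands still between calls to the robot, and variables do not carry over. Pictures are saved under pics/ and viewed, at most 10 in all, crops included, and the job is handed in when it is done.

Besides the shell and the picture viewer there is one more tool, called after "Request:" by a JSON object that holds its "op" and its "data". drive_tool: Moves the arm, as the interface text tells. Its arguments: {"type":"object","properties":{"commands":{"type":"array"},"force":{"type":"number"}},"required":["commands"]}

```bash
mkdir -p pics; python3 - <<'E'
from rig import *
import cv2, pickle
s=observe(); print({k:s[k] for k in ("time_s","tcp_pos","eef_rot","finger_gap","force")})
for n in("top","side"):
    c=camera(n); pickle.dump(c,open(f"pics/{n}.pkl","wb")); cv2.imwrite(f"pics/{n}0.png",c["frame"][:,:,::-1]); print(n,c["fx"],c["cx"],c["cy"],c["world_from_camera"])
E
```

```text
{'time_s': 0.0, 'tcp_pos': array([ 0.23841746, -0.57720448,  0.23844918]), 'eef_rot': array([-3.07998837e+00, -6.11147947e-01,  7.05391475e-04]), 'finger_gap': 0.08526572744181325, 'force': array([ 0.32085922, -0.47338158, -0.04176421])}
top 447.5409057592746 320.587408918295 196.6194223599681 [[ 0.06318195 -0.96822874  0.24195278  0.40416964]
 [-0.99798601 -0.0626695   0.00982129 -0.01811947]
 [ 0.0056538  -0.24208602 -0.97023832  0.96268979]
 [ 0.          0.          0.          1.        ]]
side 507.01245061113025 314.83391913365364 204.20019068843976 [[ 0.99912826  0.01374661 -0.03941757  0.63285914]
 [ 0.04048132 -0.54967843  0.83439492 -0.96385119]
 [-0.01019689 -0.83526323 -0.54975574  0.6716806 ]
 [ 0.          0.          0.          1.        ]]
```

View pics/top0.png

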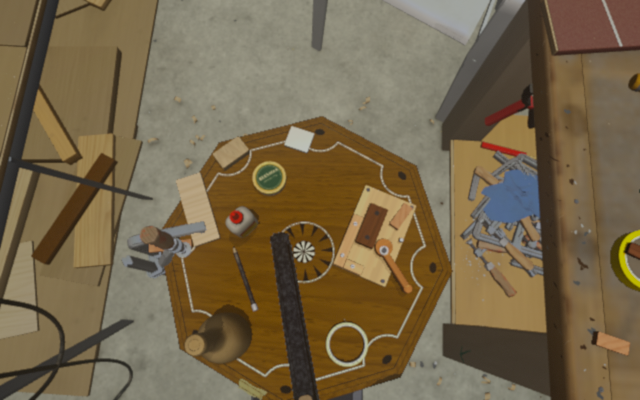

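View pics/side0.png

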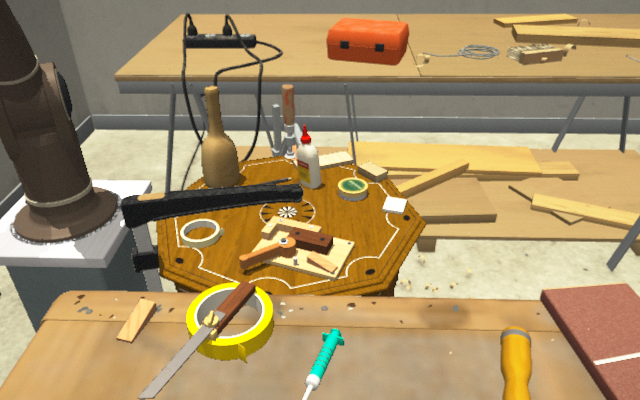

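```bash
cat > h.py <<'E'
import numpy as np,pickle
def proj(c,p):
    T=np.linalg.inv(c["world_from_camera"]); q=T[:3,:3]@np.asarray(p,float)+T[:3,3]
    return np.array([c["fx"]*q[0]/q[2]+c["cx"],c["fy"]*q[1]/q[2]+c["cy"],q[2]])
def ray(c,uv,z):
    T=c["world_from_camera"]; d=T[:3,:3]@np.array([(uv[0]-c["cx"])/c["fx"],(uv[1]-c["cy"])/c["fy"],1]); o=T[:3,3]
    return o+d*(z-o[2])/d[2]
E
python3 - <<'E'
from h import *
import cv2
for n,(x,y,w,h) in dict(top=(320,175,110,125),side=(225,205,145,80)).items():
    c=pickle.load(open(f"pics/{n}.pkl","rb")); print(n,[proj(c,p).round(1) for p in([0.238,-.577,.238],[0,0,0],[0,0,.3])])
    k=5 if n=="side" else 4.8
    im=cv2.resize(c["frame"][y:y+h,x:x+w,::-1],None,fx=k,fy=k,interpolation=cv2.INTER_CUBIC)
    cv2.imwrite(f"pics/{n}_crop.png",im)
E
```

```text
top [array([690.3, 449.4,   0.7]), array([294.3, 530.1,   0.8]), array([2.817e+02, 6.485e+02, 5.000e-01])]
side [array([-14.3, 330.9,   0.6]), array([ 66.7, 213.7,   1.2]), array([25.6, 92.3,  1. ])]
```

View pics/top_crop.png

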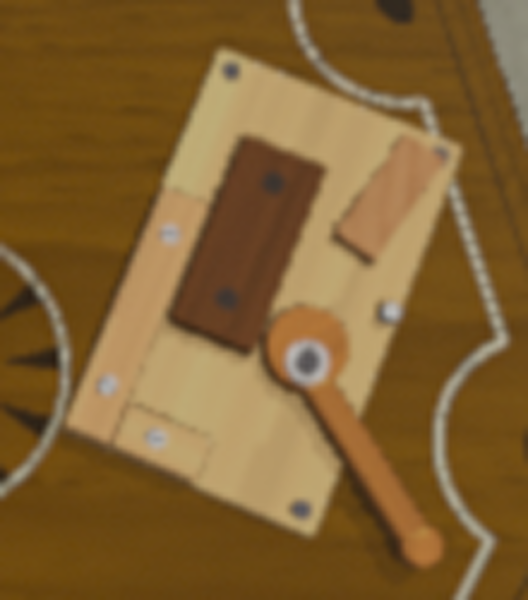

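View pics/side_crop.png

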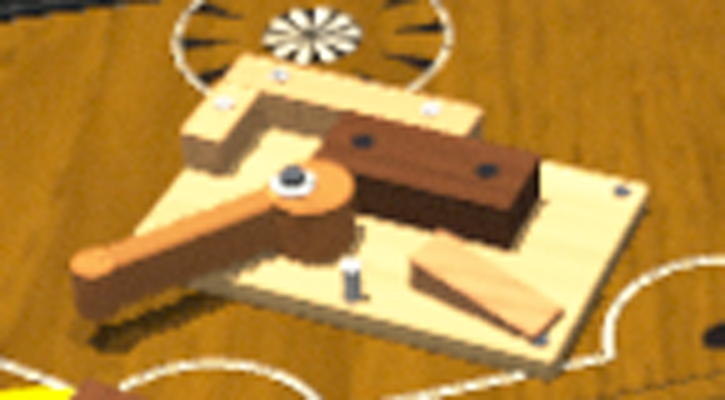

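```bash
cat > fit.py <<'E'
from h import *
from scipy.optimize import least_squares
T=pickle.load(open("pics/top.pkl","rb"));S=pickle.load(open("pics/side.pkl","rb"))
t=lambda u,v:((u+.5)/4.8-.5+320,(v+.5)/4.8-.5+175)
s=lambda u,v:((u+.5)/5-.5+225,(v+.5)/5-.5+205)
P=[(T,(45,-95,12),t(222,48)),(T,(-75,-95,12),t(462,148)),(T,(-75,95,12),t(314,535)),(T,(45,95,34),t(68,428)),(T,(45,-20,34),t(163,187)),(T,(22,-20,34),t(208,200)),(T,(22,75,34),t(133,403)),
(S,(45,-95,12),s(647,186)),(S,(-75,-95,12),s(548,365)),(S,(45,95,34),s(237,55)),(S,(45,-20,34),s(483,105)),(S,(-18,95,34),s(182,133)),(S,(22,75,34),s(258,92))]
def J(p,q):
    c,n=np.cos(p[2]),np.sin(p[2]); x,y,z=np.array(q)/1e3
    return np.array([p[0]+c*x-n*y,p[1]+n*x+c*y,z])
r=least_squares(lambda p:np.concatenate([proj(c,J(p,q))[:2]-uv for c,q,uv in P]),[.45,-.2,2.5],loss="soft_l1")
p=r.x
def inv(w):
    c,n=np.cos(p[2]),np.sin(p[2]); d=w[:2]-p[:2]; return np.array([c*d[0]+n*d[1],-n*d[0]+c*d[1]])*1e3
if __name__=="__main__":
    print("jig",p.round(4),np.degrees(p[2])); print([(proj(c,J(p,q))[:2]-uv).round(1).tolist() for c,q,uv in P])
    for n,c,uv,z in [("b-+",T,t(243,137),36),("b",T,t(326,167),36),("b",T,t(172,310),36),("b",T,t(250,345),36),("h1",T,t(273,182),36),("h2",T,t(226,298),36),("h1s",S,s(488,171),36),("h2s",S,s(362,141),36),("piv",T,t(307,360),45),("end",T,t(423,547),40),("endS",S,s(97,262),40),("pin",T,t(390,312),30),("pinS",S,s(350,265),30),("w",T,t(335,237),28),("w",T,t(370,262),20)]:
        w=ray(c,uv,z/1e3); print(n,w.round(4),inv(w).round(1))
    L=lambda x:np.concatenate([proj(T,x)[:2]-(280,235),proj(S,x)[:2]-(300,192)])
    b=least_squares(L,[.5,0,.2]);print("bar end",b.x,b.fun)
    L=lambda x:np.concatenate([proj(T,x)[:2]-(239,215),proj(S,x)[:2]-(305,128)])
    b=least_squares(L,[.5,0,.2]);print("nozzle",b.x,b.fun)
    print("pts",{k:J(p,v).round(4).tolist() for k,v in dict(blockhome=(2,30,0),piv=(-42.2,30,0),fence=(22,37.5,34)).items()})
E
python3 fit.py
```

```text
jig [ 0.5705 -0.1168  1.2359] 70.80898963243577
[[-0.4, -0.0], [0.8, -0.2], [0.7, 0.9], [-0.9, -0.3], [0.0, -0.4], [0.8, 1.1], [-0.4, 0.3], [0.2, -0.1], [1.0, -0.5], [0.7, -0.3], [-0.1, 0.4], [-1.1, -0.1], [0.3, -0.2]]
b-+ [ 0.6278 -0.1151  0.036 ] [ 20.5 -53.6]
b [ 0.6166 -0.1522  0.036 ] [-18.3 -55.2]
b [ 0.5486 -0.0871  0.036 ] [20.9 30.4]
b [ 0.5356 -0.1214  0.036 ] [-15.9  31.4]
h1 [ 0.6083 -0.129   0.036 ] [  0.9 -39.7]
h2 [ 0.5554 -0.1103  0.036 ] [ 1.2 16.4]
h1s [ 0.6078 -0.1286  0.036 ] [  1.1 -39.1]
h2s [ 0.5542 -0.1092  0.036 ] [ 1.8 17.8]
piv [ 0.5294 -0.145   0.045 ] [-40.2  29.5]
end [ 0.4543 -0.1969  0.04  ] [-113.8   83.4]
endS [ 0.4563 -0.1968  0.04  ] [-113.1   81.5]
pin [ 0.5548 -0.1828  0.03  ] [-67.4  -6.9]
pinS [ 0.5545 -0.1837  0.03  ] [-68.4  -6.9]
w [ 0.587  -0.1582  0.028 ] [-33.6 -29.2]
w [ 0.5782 -0.1752  0.02  ] [-52.6 -26.6]
bar end [0.54886466 0.07169621 0.02416738] [ 0.01767956  0.14535607  0.16311974 -0.03796443]
nozzle [0.55970125 0.13615736 0.16257485] [-0.00298658 -0.02886568 -0.03641503  0.00982148]
pts {'blockhome': [0.5428, -0.105, 0.0], 'piv': [0.5282, -0.1468, 0.0], 'fence': [0.5423, -0.0837, 0.034]}
```

```bash
cat > plan.py <<'E'
from rig import *
from fit import *
from scipy.spatial.transform import Rotation as R
s=observe(); Rm=R.from_rotvec(s["eef_rot"]).as_matrix()
yaw=np.degrees(np.arctan2(Rm[1,0],Rm[0,0]))
print("t",s["time_s"],"tcp",np.round(s["tcp_pos"],4),"jig",inv(np.array(s["tcp_pos"])).round(1),"yaw",yaw.round(1),"tilt",Rm[:,2].round(3),"F",np.round(s["force"],1))
def go(jx,jy,z,yw):
    "jig mm target, tcp z mm, desired tool-x world yaw deg"
    d=J(p,(jx,jy,z))-s["tcp_pos"]; Rd=R.from_euler("z",yw,degrees=True).as_matrix()@np.diag([1,-1,-1.])
    print((jx,jy,z,yw),"t cm",(Rm.T@d*100).round(2),"r",R.from_matrix(Rm.T@Rd).as_rotvec().round(3))
phi=np.degrees(p[2])
def lev(a,rad=72,off=18,z=28):
    h=np.radians(128.3+a/1.6*91.7); m=h+np.pi/2
    q=np.array([-42.2,30])+rad*np.array([np.cos(h),np.sin(h)])-off*np.array([np.cos(m),np.sin(m)])
    print("lever",a,end=" "); go(q[0],q[1],z,(np.degrees(m)+phi+180)%360-180)
E
python3 -c "
from plan import *
go(0,-82,120,phi-90)"
```

```text
t 0.1 tcp [ 0.2385 -0.5772  0.2385] jig [-544.   162.2] yaw 22.5 tilt [-0.001  0.001 -1.   ] F [0.3 0.5 0. ]
(0, -82, 120, np.float64(-19.191010367564232)) t cm [ 54.4  -24.41  11.88] r [-0.001  0.001  0.727]
```

Request:
{"op": "drive_tool", "data": {"commands": [{"tx": 10, "ty": -4.5, "tz": 0, "rz": 0.1, "hand": -1}, {"tx": 20, "ty": -9, "tz": 0, "rz": 0.2, "hand": -1}, {"tx": 30, "ty": -13.5, "tz": 2, "rz": 0.35, "hand": -1}, {"tx": 40, "ty": -18, "tz": 4, "rz": 0.5, "hand": -1}, {"tx": 54.4, "ty": -24.4, "tz": 8, "rz": 0.727, "hand": -1}, {"tx": 54.4, "ty": -24.4, "tz": 8, "rz": 0.727, "hand": -1}, {"tx": 54.4, "ty": -24.4, "tz": 8, "rz": 0.727, "hand": -1}, {"tx": 54.4, "ty": -24.4, "tz": 8, "rz": 0.727, "hand": -1}, {"tx": 54.4, "ty": -24.4, "tz": 8, "rz": 0.727, "hand": -1}, {"tx": 54.4, "ty": -24.4, "tz": 8, "rz": 0.727, "hand": -1}, {"tx": 54.4, "ty": -24.4, "tz": 8, "rz": 0.727, "hand": -1}, {"tx": 54.4, "ty": -24.4, "tz": 8, "rz": 0.727, "hand": -1}], "force": 40}}

```text
validation failed for argument at $.co...
```

```bash
python3 -c "
from plan import *
go(0,-82,100,phi-90)"
```

```text
t 0.1 tcp [ 0.2385 -0.5772  0.2385] jig [-544.   162.2] yaw 22.5 tilt [-0.001  0.001 -1.   ] F [0.3 0.5 0. ]
(0, -82, 100, np.float64(-19.191010367564232)) t cm [ 54.4  -24.41  13.88] r [-0.001  0.001  0.727]
```

Request:
{"op": "drive_tool", "data": {"commands": [{"tx": 4.0, "ty": -1.8, "tz": 0.0, "rx": 0.0, "ry": 0.0, "rz": 0.1, "hand": -1.0}], "force": 40}}

```text
time_s: 0.18
tcp_pos: [0.2595, -0.5526, 0.2385]
eef_rot: [3.108, 0.444, -0.008]
force: [-0.2, -0.2, 0.5]
finger_gap: 0.0755
finger_force: 0.0
```

Request:
{"op": "drive_tool", "data": {"commands": [{"tx": 24.0, "ty": -13.8, "tz": 2.0, "rx": 0.0, "ry": 0.0, "rz": 0.3, "hand": -1.0}, {"tx": 24.0, "ty": -13.8, "tz": 2.0, "rx": 0.0, "ry": 0.0, "rz": 0.3, "hand": -1.0}, {"tx": 24.0, "ty": -13.8, "tz": 2.0, "rx": 0.0, "ry": 0.0, "rz": 0.3, "hand": -1.0}, {"tx": 24.0, "ty": -13.8, "tz": 2.0, "rx": 0.0, "ry": 0.0, "rz": 0.3, "hand": -1.0}, {"tx": 24.0, "ty": -13.8, "tz": 2.0, "rx": 0.0, "ry": 0.0, "rz": 0.3, "hand": -1.0}, {"tx": 47.9, "ty": -27.5, "tz": 8.0, "rx": 0.0, "ry": 0.0, "rz": 0.627, "hand": -1.0}, {"tx": 47.9, "ty": -27.5, "tz": 8.0, "rx": 0.0, "ry": 0.0, "rz": 0.627, "hand": -1.0}, {"tx": 47.9, "ty": -27.5, "tz": 8.0, "rx": 0.0, "ry": 0.0, "rz": 0.627, "hand": -1.0}, {"tx": 47.9, "ty": -27.5, "tz": 8.0, "rx": 0.0, "ry": 0.0, "rz": 0.627, "hand": -1.0}, {"tx": 47.9, "ty": -27.5, "tz": 8.0, "rx": 0.0, "ry": 0.0, "rz": 0.627, "hand": -1.0}, {"tx": 47.9, "ty": -27.5, "tz": 8.0, "rx": 0.0, "ry": 0.0, "rz": 0.627, "hand": -1.0}, {"tx": 47.9, "ty": -27.5, "tz": 8.0, "rx": 0.0, "ry": 0.0, "rz": 0.627, "hand": -1.0}]}}

```text
time_s: 1.18
tcp_pos: [0.6028, -0.192, 0.1709]
eef_rot: [-3.098, 0.524, 0.001]
force: [1.0, -0.7, -0.6]
finger_gap: 0.0001
finger_force: 0.0
```

```bash
python3 -c "
from plan import *
go(0,-82,100,phi-90)"
```

```text
t 1.1833 tcp [ 0.6028 -0.192   0.1709] jig [-60.4 -55.2] yaw -19.2 tilt [-0.001  0.    -1.   ] F [ 1.  -0.7 -0.6]
(0, -82, 100, np.float64(-19.191010367564232)) t cm [ 2.68 -6.04  7.09] r [ 0.     0.001 -0.   ]
```

Request:
{"op": "drive_tool", "data": {"commands": [{"tx": 2.7, "ty": -6.0, "tz": 7.0, "rx": 0.0, "ry": 0.0, "rz": 0.0, "hand": -1.0}, {"tx": 2.7, "ty": -6.0, "tz": 7.0, "rx": 0.0, "ry": 0.0, "rz": 0.0, "hand": -1.0}, {"tx": 2.7, "ty": -6.0, "tz": 7.0, "rx": 0.0, "ry": 0.0, "rz": 0.0, "hand": -1.0}, {"tx": 2.7, "ty": -6.0, "tz": 7.0, "rx": 0.0, "ry": 0.0, "rz": 0.0, "hand": -1.0}, {"tx": 2.7, "ty": -6.0, "tz": 7.0, "rx": 0.0, "ry": 0.0, "rz": 0.0, "hand": -1.0}]}}

```text
time_s: 1.6
tcp_pos: [0.6464, -0.1464, 0.101]
eef_rot: [3.097, -0.523, -0.003]
force: [-1.3, -0.0, 0.7]
finger_gap: 0.0002
finger_force: 0.0
```

```bash
cat > snap.py <<'E'
import sys,cv2,numpy as np
from rig import *
import pickle
a=[]
for n,(x,y,w,h) in dict(side=(225,165,150,120),top=(310,160,120,140)).items():
    c=camera(n); pickle.dump(c,open(f"pics/{n}_{sys.argv[1]}.pkl","wb")); a.append(cv2.resize(c["frame"][y:y+h,x:x+w,::-1],(w*480//h,480),interpolation=cv2.INTER_CUBIC)[:, :790])
b=np.hstack(a); b=b[:,:1011]; b=cv2.resize(b,None,fx=min(1,800/b.shape[1]),fy=min(1,800/b.shape[1])); cv2.imwrite(f"pics/s{sys.argv[1]}.png",b)
E
python3 snap.py 1; python3 -c "
from plan import *
go(0,-82,100,phi-90);go(0,-82,28,phi-90)"
```

```text
t 1.7 tcp [ 0.6469 -0.1485  0.103 ] jig [ -4.8 -82.6] yaw -19.3 tilt [ 0.001 -0.002 -1.   ] F [ 0.2 -0.8  0.7]
(0, -82, 100, np.float64(-19.191010367564232)) t cm [-0.06 -0.48  0.3 ] r [ 0.001 -0.002 -0.003]
(0, -82, 28, np.float64(-19.191010367564232)) t cm [-0.07 -0.49  7.5 ] r [ 0.001 -0.002 -0.003]
```

View pics/s1.png

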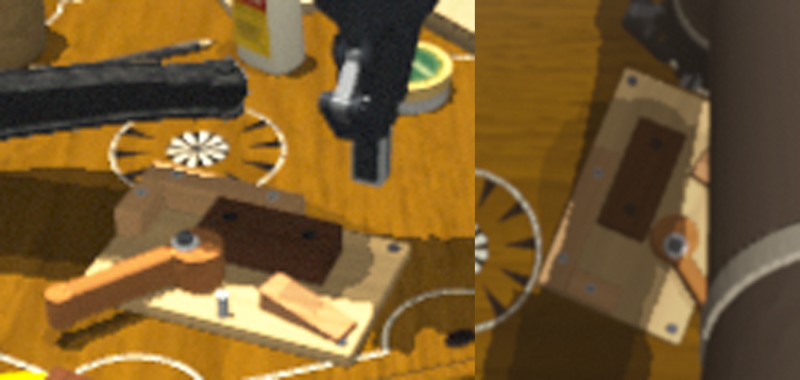

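```bash
python3 -c "
from plan import *
for k in range(4):
  s=observe(); print(s['time_s'],s['tcp_pos'])
t=s['tcp_pos']
for dz in (0,-.008,-.016): print(proj(S,t+[0,0,dz]))"
```

```text
t 1.7 tcp [ 0.6469 -0.1485  0.103 ] jig [ -4.8 -82.6] yaw -19.3 tilt [ 0.001 -0.002 -1.   ] F [ 0.2 -0.8  0.7]
1.7 [ 0.64685162 -0.14847688  0.10300152]
1.7 [ 0.64685162 -0.14847688  0.10300152]
1.7 [ 0.64685162 -0.14847688  0.10300152]
1.7 [ 0.64685162 -0.14847688  0.10300152]
[341.80153845 217.99163584   0.99242722]
[341.7240472  221.32948806   0.99682527]
[341.64723674 224.6380161    1.00122331]
```

Request:
{"op": "drive_tool", "data": {"commands": [{"tx": 0.0, "ty": -0.3, "tz": 3.0, "rx": 0.0, "ry": 0.0, "rz": 0.0, "hand": -1.0}, {"tx": 0.0, "ty": -0.3, "tz": 5.0, "rx": 0.0, "ry": 0.0, "rz": 0.0, "hand": -1.0}, {"tx": 0.0, "ty": -0.3, "tz": 6.5, "rx": 0.0, "ry": 0.0, "rz": 0.0, "hand": -1.0}, {"tx": 0.0, "ty": -0.3, "tz": 7.3, "rx": 0.0, "ry": 0.0, "rz": 0.0, "hand": -1.0}, {"tx": 0.0, "ty": -0.3, "tz": 7.3, "rx": 0.0, "ry": 0.0, "rz": 0.0, "hand": -1.0}, {"tx": 0.0, "ty": -0.3, "tz": 7.3, "rx": 0.0, "ry": 0.0, "rz": 0.0, "hand": -1.0}]}}

```text
time_s: 2.2
tcp_pos: [0.6484, -0.1445, 0.0299]
eef_rot: [3.097, -0.526, 0.002]
force: [0.1, 0.6, 0.2]
finger_gap: -0.0002
finger_force: 0.0
```

```bash
python3 -c "
from plan import *
go(0,-70,28,phi-90);go(0,-26,28,phi-90)"
```

```text
t 2.2 tcp [ 0.6484 -0.1445  0.0299] jig [ -0.6 -82.7] yaw -19.3 tilt [ 0.001 -0.001 -1.   ] F [0.1 0.6 0.2]
(0, -70, 28, np.float64(-19.191010367564232)) t cm [-1.27 -0.06  0.19] r [ 0.    -0.002 -0.002]
(0, -26, 28, np.float64(-19.191010367564232)) t cm [-5.67 -0.05  0.18] r [ 0.    -0.002 -0.002]
```

Request:
{"op": "drive_tool", "data": {"commands": [{"tx": -0.6, "ty": 0.0, "tz": 0.1, "rx": 0.0, "ry": 0.0, "rz": 0.0, "hand": -1.0}, {"tx": -1.1, "ty": 0.0, "tz": 0.2, "rx": 0.0, "ry": 0.0, "rz": 0.0, "hand": -1.0}, {"tx": -1.4, "ty": 0.0, "tz": 0.2, "rx": 0.0, "ry": 0.0, "rz": 0.0, "hand": -1.0}, {"tx": -1.7, "ty": 0.0, "tz": 0.2, "rx": 0.0, "ry": 0.0, "rz": 0.0, "hand": -1.0}, {"tx": -2.0, "ty": 0.0, "tz": 0.2, "rx": 0.0, "ry": 0.0, "rz": 0.0, "hand": -1.0}, {"tx": -2.3, "ty": 0.0, "tz": 0.2, "rx": 0.0, "ry": 0.0, "rz": 0.0, "hand": -1.0}, {"tx": -2.6, "ty": 0.0, "tz": 0.2, "rx": 0.0, "ry": 0.0, "rz": 0.0, "hand": -1.0}, {"tx": -2.9, "ty": 0.0, "tz": 0.2, "rx": 0.0, "ry": 0.0, "rz": 0.0, "hand": -1.0}, {"tx": -3.2, "ty": 0.0, "tz": 0.2, "rx": 0.0, "ry": 0.0, "rz": 0.0, "hand": -1.0}, {"tx": -3.5, "ty": 0.0, "tz": 0.2, "rx": 0.0, "ry": 0.0, "rz": 0.0, "hand": -1.0}, {"tx": -3.8, "ty": 0.0, "tz": 0.2, "rx": 0.0, "ry": 0.0, "rz": 0.0, "hand": -1.0}, {"tx": -4.1, "ty": 0.0, "tz": 0.2, "rx": 0.0, "ry": 0.0, "rz": 0.0, "hand": -1.0}]}}

```text
time_s: 3.2
tcp_pos: [0.6091, -0.1296, 0.0266]
eef_rot: [3.098, -0.524, 0.0]
force: [2.0, 0.6, 1.1]
finger_gap: 0.0003
finger_force: 0.8
```

```bash
python3 snap.py 2; python3 -c "
from plan import *
go(0,-26,28,phi-90)"
```

```text
t 3.3 tcp [ 0.6085 -0.1293  0.0264] jig [  0.6 -40.1] yaw -19.2 tilt [-0.001  0.    -1.   ] F [ 0.4 -0.2 -0.3]
(0, -26, 28, np.float64(-19.191010367564232)) t cm [-1.41  0.07 -0.16] r [ 0.     0.001 -0.   ]
```

View pics/s2.png

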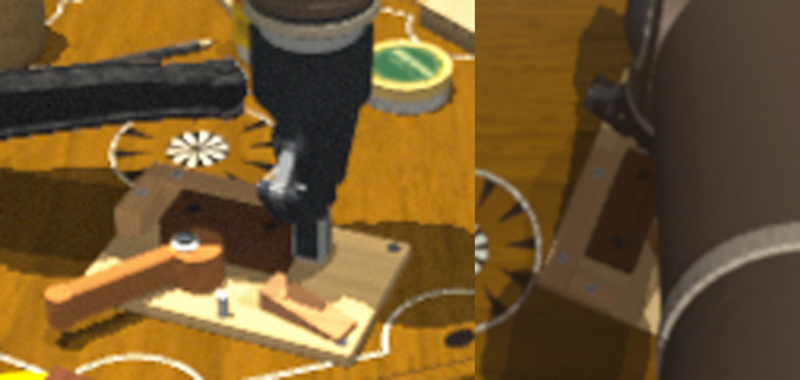

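Request:
{"op": "drive_tool", "data": {"commands": [{"tx": -0.2, "ty": 0.0, "tz": 0.0, "rx": 0.0, "ry": 0.0, "rz": 0.0, "hand": -1.0}, {"tx": -0.4, "ty": 0.0, "tz": 0.0, "rx": 0.0, "ry": 0.0, "rz": 0.0, "hand": -1.0}, {"tx": -0.6, "ty": 0.0, "tz": 0.0, "rx": 0.0, "ry": 0.0, "rz": 0.0, "hand": -1.0}, {"tx": -0.8, "ty": 0.0, "tz": 0.0, "rx": 0.0, "ry": 0.0, "rz": 0.0, "hand": -1.0}, {"tx": -1.0, "ty": 0.0, "tz": 0.0, "rx": 0.0, "ry": 0.0, "rz": 0.0, "hand": -1.0}, {"tx": -1.1, "ty": 0.0, "tz": 0.0, "rx": 0.0, "ry": 0.0, "rz": 0.0, "hand": -1.0}, {"tx": -1.2, "ty": 0.0, "tz": 0.0, "rx": 0.0, "ry": 0.0, "rz": 0.0, "hand": -1.0}]}}

```text
time_s: 3.88
tcp_pos: [0.5978, -0.1256, 0.0265]
eef_rot: [3.098, -0.524, -0.0]
force: [0.5, -0.2, -0.8]
finger_gap: 0.0002
finger_force: 0.3
```

Request:
{"op": "drive_tool", "data": {"commands": [{"tx": -0.1, "ty": 0.0, "tz": 0.0, "rx": 0.0, "ry": 0.0, "rz": 0.0, "hand": -1.0}, {"tx": -0.1, "ty": 0.0, "tz": 0.0, "rx": 0.0, "ry": 0.0, "rz": 0.0, "hand": -1.0}]}}

```text
time_s: 4.05
tcp_pos: [0.5969, -0.1253, 0.0266]
eef_rot: [3.098, -0.524, -0.0]
force: [0.1, -0.3, 0.1]
finger_gap: 0.0001
finger_force: 0.0
```

Request:
{"op": "drive_tool", "data": {"commands": [{"tx": -0.1, "ty": 0.0, "tz": 0.0, "rx": 0.0, "ry": 0.0, "rz": 0.0, "hand": -1.0}, {"tx": -0.1, "ty": 0.0, "tz": 0.0, "rx": 0.0, "ry": 0.0, "rz": 0.0, "hand": -1.0}]}}

```text
time_s: 4.22
tcp_pos: [0.5961, -0.125, 0.0266]
eef_rot: [3.098, -0.524, 0.0]
force: [0.3, 0.1, -0.4]
finger_gap: -0.0001
finger_force: 0.1
```

Request:
{"op": "drive_tool", "data": {"commands": [{"tx": -0.1, "ty": 0.0, "tz": 0.0, "rx": 0.0, "ry": 0.0, "rz": 0.0, "hand": -1.0}, {"tx": -0.2, "ty": 0.0, "tz": 0.0, "rx": 0.0, "ry": 0.0, "rz": 0.0, "hand": -1.0}, {"tx": -0.2, "ty": 0.0, "tz": 0.0, "rx": 0.0, "ry": 0.0, "rz": 0.0, "hand": -1.0}]}}

```text
time_s: 4.47
tcp_pos: [0.5953, -0.1249, 0.027]
eef_rot: [3.097, -0.524, 0.004]
force: [4.4, -2.7, -0.6]
finger_gap: -0.0003
finger_force: 2.2
```

Request:
{"op": "drive_tool", "data": {"commands": [{"tx": -0.1, "ty": 0.0, "tz": 0.0, "rx": 0.0, "ry": 0.0, "rz": 0.0, "hand": -1.0}, {"tx": -0.2, "ty": 0.0, "tz": 0.0, "rx": 0.0, "ry": 0.0, "rz": 0.0, "hand": -1.0}, {"tx": -0.2, "ty": 0.0, "tz": 0.0, "rx": 0.0, "ry": 0.0, "rz": 0.0, "hand": -1.0}]}}

```text
time_s: 4.72
tcp_pos: [0.5952, -0.125, 0.0277]
eef_rot: [3.097, -0.525, 0.01]
force: [8.5, -3.5, -0.7]
finger_gap: -0.0
finger_force: 4.5
```

Request:
{"op": "drive_tool", "data": {"commands": [{"tx": 0.3, "ty": 0.0, "tz": 0.0, "rx": 0.0, "ry": 0.0, "rz": 0.0, "hand": -1.0}, {"tx": 1.5, "ty": 0.0, "tz": 0.0, "rx": 0.0, "ry": 0.0, "rz": 0.0, "hand": -1.0}, {"tx": 2.0, "ty": 0.0, "tz": -2.0, "rx": 0.0, "ry": 0.0, "rz": 0.0, "hand": -1.0}, {"tx": 2.0, "ty": 0.0, "tz": -6.0, "rx": 0.0, "ry": 0.0, "rz": 0.0, "hand": -1.0}, {"tx": 2.0, "ty": 0.0, "tz": -9.0, "rx": 0.0, "ry": 0.0, "rz": 0.0, "hand": -1.0}, {"tx": 2.0, "ty": 0.0, "tz": -9.0, "rx": 0.0, "ry": 0.0, "rz": 0.0, "hand": -1.0}, {"tx": 2.0, "ty": 0.0, "tz": -9.0, "rx": 0.0, "ry": 0.0, "rz": 0.0, "hand": -1.0}]}}

```text
time_s: 5.3
tcp_pos: [0.6118, -0.1301, 0.1184]
eef_rot: [-3.097, 0.524, -0.004]
force: [-0.1, 0.0, 0.3]
finger_gap: -0.0001
finger_force: 0.0
```

```bash
python3 snap.py 3; python3 -c "
from plan import *
lev(.27,75,35,110);lev(.27,75,35,28)"
```

```text
t 5.4 tcp [ 0.6102 -0.1299  0.1157] jig [  0.7 -41.8] yaw -19.2 tilt [-0.002  0.    -1.   ] F [ 0.   1.4 -0.4]
lever 0.27 (np.float64(-82.01837865611222), np.float64(102.55685164888612), 110, np.float64(-55.4166353675642)) t cm [-14.44   8.27   0.6 ] r [0.001 0.002 0.632]
lever 0.27 (np.float64(-82.01837865611222), np.float64(102.55685164888612), 28, np.float64(-55.4166353675642)) t cm [-14.42   8.27   8.8 ] r [0.001 0.002 0.632]
```

View pics/s3.png

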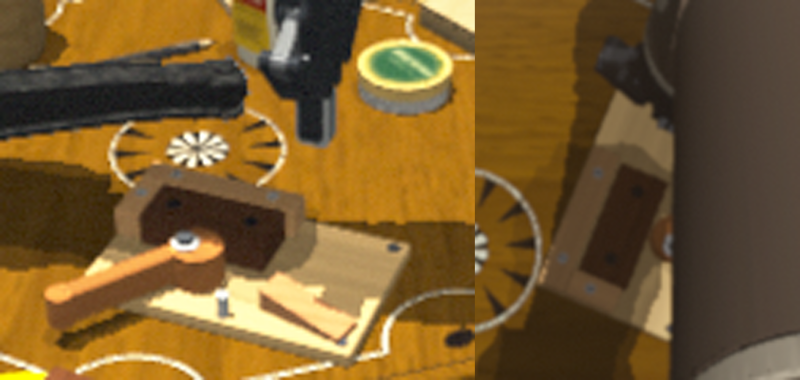

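Request:
{"op": "drive_tool", "data": {"commands": [{"tx": -3.5, "ty": 2.0, "tz": 0.0, "rx": 0.0, "ry": 0.0, "rz": 0.12, "hand": -1.0}, {"tx": -7.0, "ty": 4.0, "tz": 0.0, "rx": 0.0, "ry": 0.0, "rz": 0.24, "hand": -1.0}, {"tx": -10.0, "ty": 5.7, "tz": 0.0, "rx": 0.0, "ry": 0.0, "rz": 0.36, "hand": -1.0}, {"tx": -12.5, "ty": 7.2, "tz": 0.0, "rx": 0.0, "ry": 0.0, "rz": 0.48, "hand": -1.0}, {"tx": -14.4, "ty": 8.3, "tz": 0.0, "rx": 0.0, "ry": 0.0, "rz": 0.6, "hand": -1.0}, {"tx": -14.4, "ty": 8.3, "tz": 0.0, "rx": 0.0, "ry": 0.0, "rz": 0.63, "hand": -1.0}, {"tx": -14.4, "ty": 8.3, "tz": 2.0, "rx": 0.0, "ry": 0.0, "rz": 0.63, "hand": -1.0}, {"tx": -14.4, "ty": 8.3, "tz": 3.0, "rx": 0.0, "ry": 0.0, "rz": 0.63, "hand": -1.0}, {"tx": -14.4, "ty": 8.3, "tz": 3.0, "rx": 0.0, "ry": 0.0, "rz": 0.63, "hand": -1.0}]}}

```text
time_s: 6.15
tcp_pos: [0.4457, -0.1605, 0.0838]
eef_rot: [2.782, -1.456, -0.009]
force: [-0.2, -0.5, -0.8]
finger_gap: -0.0003
finger_force: 0.0
```

```bash
python3 snap.py 4; python3 -c "
from plan import *
print('hole',inv(ray(T,(362.9,257),.036)))
lev(.27,75,35,28)"
```

```text
t 6.25 tcp [ 0.4471 -0.1609  0.0856] jig [-82.2 102. ] yaw -55.3 tilt [-0.003  0.001 -1.   ] F [-0.8 -0.1  0.5]
hole [-7.02164545 58.80231075]
lever 0.27 (np.float64(-82.01837865611222), np.float64(102.55685164888612), 28, np.float64(-55.4166353675642)) t cm [-0.05  0.    5.76] r [0.002 0.002 0.002]
```

View pics/s4.png

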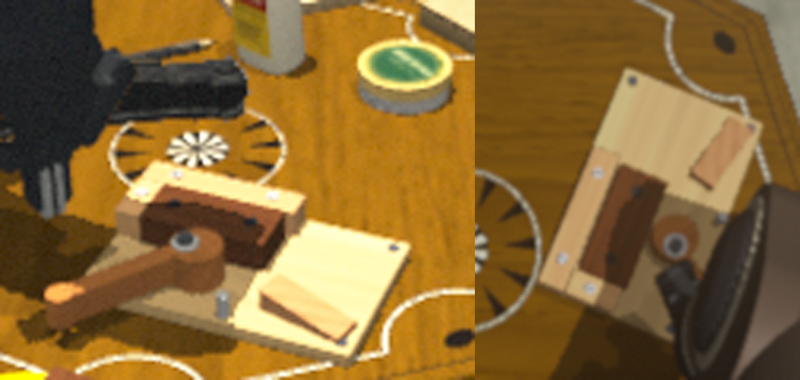

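Request:
{"op": "drive_tool", "data": {"commands": [{"tx": 0.0, "ty": 0.0, "tz": 3.0, "rx": 0.0, "ry": 0.0, "rz": 0.0, "hand": -1.0}, {"tx": 0.0, "ty": 0.0, "tz": 5.0, "rx": 0.0, "ry": 0.0, "rz": 0.0, "hand": -1.0}, {"tx": 0.0, "ty": 0.0, "tz": 5.7, "rx": 0.0, "ry": 0.0, "rz": 0.0, "hand": -1.0}, {"tx": 0.0, "ty": 0.0, "tz": 5.7, "rx": 0.0, "ry": 0.0, "rz": 0.0, "hand": -1.0}, {"tx": 0.0, "ty": 0.0, "tz": 5.7, "rx": 0.0, "ry": 0.0, "rz": 0.0, "hand": -1.0}]}}

```text
time_s: 6.67
tcp_pos: [0.4481, -0.1613, 0.0299]
eef_rot: [2.783, -1.458, -0.001]
force: [0.1, 0.3, 0.4]
finger_gap: 0.0001
finger_force: 0.0
```

```bash
python3 -c "
from plan import *
lev(.27,75,22,28)
for k in range(1,12): lev(.27+k*.06,75,18,28)"
```

```text
t 6.6667 tcp [ 0.4481 -0.1613  0.0299] jig [-82.3 100.9] yaw -55.3 tilt [-0.001  0.    -1.   ] F [0.1 0.3 0.4]
lever 0.27 (np.float64(-89.70094333773746), np.float64(92.06980249706822), 28, np.float64(-55.4166353675642)) t cm [1.15 0.08 0.19] r [0.    0.    0.002]
lever 0.33 (np.float64(-95.50451888478658), np.float64(85.74610539276651), 28, np.float64(-51.97788536756423)) t cm [2.   0.18 0.19] r [ 0.     0.    -0.058]
lever 0.39 (np.float64(-98.75227771957874), np.float64(82.4484497838367), 28, np.float64(-48.5391353675642)) t cm [2.46 0.24 0.19] r [ 0.     0.    -0.118]
lever 0.45 (np.float64(-101.79639065239611), np.float64(78.961926240774), 28, np.float64(-45.10038536756417)) t cm [2.92 0.28 0.19] r [ 0.     0.    -0.178]
lever 0.51 (np.float64(-104.62589577067018), np.float64(75.29908980575023), 28, np.float64(-41.6616353675642)) t cm [3.38 0.3  0.19] r [ 0.     0.    -0.238]
lever 0.5700000000000001 (np.float64(-107.2306039689362), np.float64(71.47313042724625), 28, np.float64(-38.22288536756423)) t cm [3.84 0.28 0.19] r [ 0.     0.    -0.298]
lever 0.63 (np.float64(-109.601135
[... 246 characters left out ...]
6 0.17 0.19] r [ 0.     0.    -0.418]
lever 0.75 (np.float64(-113.60639808352589), np.float64(59.156925639323354), 28, np.float64(-27.90663536756415)) t cm [5.22 0.07 0.19] r [ 0.     0.    -0.478]
lever 0.81 (np.float64(-115.22670582446908), np.float64(54.821366530198404), 28, np.float64(-24.467885367564122)) t cm [ 5.66 -0.05  0.19] r [ 0.     0.    -0.538]
lever 0.87 (np.float64(-116.58404291284879), np.float64(50.39642517549261), 28, np.float64(-21.02913536756421)) t cm [ 6.1  -0.2   0.19] r [ 0.     0.    -0.598]
lever 0.9299999999999999 (np.float64(-117.67352155021034), np.float64(45.89803587899889), 28, np.float64(-17.590385367564295)) t cm [ 6.53 -0.38  0.19] r [ 0.     0.    -0.658]
```

Request:
{"op": "drive_tool", "data": {"commands": [{"tx": 1.1, "ty": 0.1, "tz": 0.0, "rx": 0.0, "ry": 0.0, "rz": 0.0, "hand": -1.0}, {"tx": 2.0, "ty": 0.2, "tz": 0.1, "rx": 0.0, "ry": 0.0, "rz": -0.06, "hand": -1.0}, {"tx": 2.5, "ty": 0.25, "tz": 0.1, "rx": 0.0, "ry": 0.0, "rz": -0.12, "hand": -1.0}, {"tx": 2.9, "ty": 0.3, "tz": 0.1, "rx": 0.0, "ry": 0.0, "rz": -0.18, "hand": -1.0}, {"tx": 3.4, "ty": 0.3, "tz": 0.1, "rx": 0.0, "ry": 0.0, "rz": -0.24, "hand": -1.0}, {"tx": 3.85, "ty": 0.3, "tz": 0.1, "rx": 0.0, "ry": 0.0, "rz": -0.3, "hand": -1.0}, {"tx": 4.3, "ty": 0.25, "tz": 0.1, "rx": 0.0, "ry": 0.0, "rz": -0.36, "hand": -1.0}, {"tx": 4.75, "ty": 0.15, "tz": 0.1, "rx": 0.0, "ry": 0.0, "rz": -0.42, "hand": -1.0}, {"tx": 5.2, "ty": 0.05, "tz": 0.1, "rx": 0.0, "ry": 0.0, "rz": -0.48, "hand": -1.0}, {"tx": 5.65, "ty": -0.05, "tz": 0.1, "rx": 0.0, "ry": 0.0, "rz": -0.54, "hand": -1.0}, {"tx": 6.1, "ty": -0.2, "tz": 0.1, "rx": 0.0, "ry": 0.0, "rz": -0.6, "hand": -1.0}, {"tx": 6.1, "ty": -0.2, "tz": 0.1, "rx": 0.0, "ry": 0.0, "rz": -0.6, "hand": -1.0}]}}

```text
time_s: 7.67
tcp_pos: [0.4858, -0.2119, 0.0299]
eef_rot: [3.089, -0.568, 0.004]
force: [0.2, -0.7, 0.6]
finger_gap: 0.0002
finger_force: 0.0
```

```bash
python3 snap.py 5; python3 -c "
from plan import *
for k in range(0,13): lev(.88+k*.06,75,18,28)"
```

```text
t 7.7667 tcp [ 0.4851 -0.2113  0.0295] jig [-117.4   49.6] yaw -21.1 tilt [ 0.002 -0.001 -1.   ] F [ 0.   0.6 -0.2]
lever 0.88 (np.float64(-116.78434194246307), np.float64(49.65135967330879), 28, np.float64(-20.456010367564204)) t cm [-0.01 -0.06  0.15] r [ 0.    -0.002 -0.011]
lever 0.94 (np.float64(-117.82876980442877), np.float64(45.14229764166338), 28, np.float64(-17.017260367564177)) t cm [0.44 0.03 0.15] r [ 0.    -0.002 -0.071]
lever 1.0 (np.float64(-118.60085692853006), np.float64(40.57870788831419), 28, np.float64(-13.57851036756415)) t cm [0.9  0.09 0.15] r [ 0.    -0.002 -0.131]
lever 1.06 (np.float64(-119.0978230133338), np.float64(35.97702399275691), 28, np.float64(-10.139760367564236)) t cm [1.36 0.13 0.15] r [ 0.    -0.002 -0.191]
lever 1.12 (np.float64(-119.31787847386353), np.float64(31.353816712267772), 28, np.float64(-6.7010103675642085)) t cm [1.83 0.13 0.16] r [ 0.    -0.002 -0.251]
lever 1.18 (np.float64(-119.2602308859314), np.float64(26.725734310269903), 28, np.float64(-3.2622603675641813)) t cm [2.29 0.11 0.16] r [ 0.    -0.002 -0.311]
lever 1.24 (np.float64(
[... 424 characters left out ...]
 t cm [ 3.66 -0.12  0.16] r [ 0.001 -0.002 -0.491]
lever 1.42 (np.float64(-116.27172119590074), np.float64(8.496974187878829), 28, np.float64(10.492739632435814)) t cm [ 4.1  -0.25  0.16] r [ 0.001 -0.002 -0.551]
lever 1.48 (np.float64(-114.84857089688649), np.float64(4.092758799129962), 28, np.float64(13.931489632435841)) t cm [ 4.54 -0.4   0.16] r [ 0.001 -0.002 -0.611]
lever 1.54 (np.float64(-113.16381161687178), np.float64(-0.21816408726932224), 28, np.float64(17.37023963243587)) t cm [ 4.96 -0.59  0.16] r [ 0.001 -0.002 -0.671]
lever 1.6 (np.float64(-111.22351020828106), np.float64(-4.420270750348839), 28, np.float64(20.808989632435782)) t cm [ 5.37 -0.79  0.16] r [ 0.001 -0.002 -0.731]
```

View pics/s5.png

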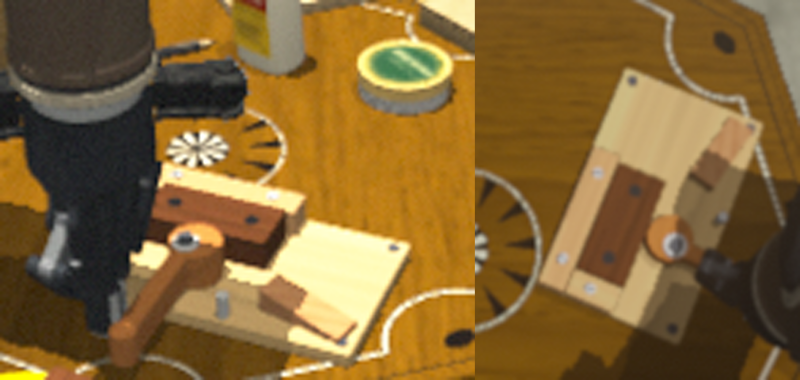

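Request:
{"op": "drive_tool", "data": {"commands": [{"tx": 0.45, "ty": 0.0, "tz": 0.1, "rx": 0.0, "ry": 0.0, "rz": -0.07, "hand": -1.0}, {"tx": 0.9, "ty": 0.1, "tz": 0.1, "rx": 0.0, "ry": 0.0, "rz": -0.13, "hand": -1.0}, {"tx": 1.35, "ty": 0.1, "tz": 0.1, "rx": 0.0, "ry": 0.0, "rz": -0.19, "hand": -1.0}, {"tx": 1.8, "ty": 0.1, "tz": 0.1, "rx": 0.0, "ry": 0.0, "rz": -0.25, "hand": -1.0}, {"tx": 2.3, "ty": 0.1, "tz": 0.1, "rx": 0.0, "ry": 0.0, "rz": -0.31, "hand": -1.0}, {"tx": 2.75, "ty": 0.05, "tz": 0.1, "rx": 0.0, "ry": 0.0, "rz": -0.37, "hand": -1.0}, {"tx": 3.2, "ty": 0.0, "tz": 0.1, "rx": 0.0, "ry": 0.0, "rz": -0.43, "hand": -1.0}, {"tx": 3.65, "ty": -0.1, "tz": 0.1, "rx": 0.0, "ry": 0.0, "rz": -0.49, "hand": -1.0}, {"tx": 4.1, "ty": -0.25, "tz": 0.1, "rx": 0.0, "ry": 0.0, "rz": -0.55, "hand": -1.0}, {"tx": 4.3, "ty": -0.3, "tz": 0.1, "rx": 0.0, "ry": 0.0, "rz": -0.58, "hand": -1.0}]}}

```text
time_s: 8.6
tcp_pos: [0.522, -0.2242, 0.0277]
eef_rot: [3.123, 0.336, -0.011]
force: [-13.5, -1.0, 10.4]
finger_gap: 0.0001
finger_force: 6.9
```

```bash
python3 -c "
from plan import *
for a in (1.45,1.5,1.55,1.6,1.65): lev(a,75,18,28)"
```

```text
t 8.6 tcp [ 0.522  -0.2242  0.0277] jig [-117.3   10.4] yaw 12.3 tilt [-0.007 -0.001 -1.   ] F [-13.5  -1.   10.4]
lever 1.45 (np.float64(-115.59318978110859), np.float64(6.284188950108071), 28, np.float64(12.212114632435714)) t cm [ 0.44  0.07 -0.04] r [-0.001  0.007  0.001]
lever 1.5 (np.float64(-114.31577172560637), np.float64(2.6446446116992277), 28, np.float64(15.07773963243585)) t cm [ 0.82  0.15 -0.04] r [-0.001  0.007 -0.049]
lever 1.55 (np.float64(-112.85799659961755), np.float64(-0.926485680213256), 28, np.float64(17.94336463243576)) t cm [ 1.2   0.21 -0.04] r [-0.001  0.007 -0.099]
lever 1.6 (np.float64(-111.22351020828106), np.float64(-4.420270750348839), 28, np.float64(20.808989632435782)) t cm [ 1.59  0.26 -0.05] r [-0.001  0.007 -0.149]
lever 1.65 (np.float64(-109.41640030064592), np.float64(-7.827972859027588), 28, np.float64(23.674614632435805)) t cm [ 1.97  0.28 -0.05] r [-0.001  0.007 -0.199]
```

Request:
{"op": "drive_tool", "data": {"commands": [{"tx": 0.2, "ty": 0.0, "tz": -0.1, "rx": 0.0, "ry": 0.0, "rz": -0.03, "hand": -1.0}, {"tx": 0.4, "ty": 0.05, "tz": -0.1, "rx": 0.0, "ry": 0.0, "rz": -0.05, "hand": -1.0}, {"tx": 0.6, "ty": 0.1, "tz": -0.1, "rx": 0.0, "ry": 0.0, "rz": -0.08, "hand": -1.0}, {"tx": 0.8, "ty": 0.15, "tz": -0.1, "rx": 0.0, "ry": 0.0, "rz": -0.1, "hand": -1.0}, {"tx": 1.0, "ty": 0.15, "tz": -0.1, "rx": 0.0, "ry": 0.0, "rz": -0.13, "hand": -1.0}, {"tx": 1.2, "ty": 0.2, "tz": -0.1, "rx": 0.0, "ry": 0.0, "rz": -0.15, "hand": -1.0}, {"tx": 1.2, "ty": 0.2, "tz": -0.1, "rx": 0.0, "ry": 0.0, "rz": -0.15, "hand": -1.0}]}}

```text
time_s: 9.18
tcp_pos: [0.5323, -0.2245, 0.0278]
eef_rot: [-3.09, -0.564, 0.016]
force: [-13.4, -4.1, 5.8]
finger_gap: 0.0001
finger_force: 6.8
```

```bash
python3 -c "
from plan import *
for a in (1.5,1.55,1.6,1.65): lev(a,75,18,28)"
```

```text
t 9.1833 tcp [ 0.5323 -0.2245  0.0278] jig [-114.3    0.6] yaw 20.7 tilt [-0.01  -0.002 -1.   ] F [-13.4  -4.1   5.8]
lever 1.5 (np.float64(-114.31577172560637), np.float64(2.6446446116992277), 28, np.float64(15.07773963243585)) t cm [-0.16 -0.13 -0.02] r [-0.002  0.01   0.098]
lever 1.55 (np.float64(-112.85799659961755), np.float64(-0.926485680213256), 28, np.float64(17.94336463243576)) t cm [ 0.21 -0.01 -0.02] r [-0.002  0.01   0.048]
lever 1.6 (np.float64(-111.22351020828106), np.float64(-4.420270750348839), 28, np.float64(20.808989632435782)) t cm [ 0.58  0.09 -0.02] r [-0.002  0.01  -0.002]
lever 1.65 (np.float64(-109.41640030064592), np.float64(-7.827972859027588), 28, np.float64(23.674614632435805)) t cm [ 0.96  0.17 -0.03] r [-0.002  0.01  -0.052]
```

Request:
{"op": "drive_tool", "data": {"commands": [{"tx": 0.15, "ty": 0.0, "tz": 0.0, "rx": 0.0, "ry": 0.0, "rz": 0.0, "hand": -1.0}, {"tx": 0.3, "ty": 0.05, "tz": 0.0, "rx": 0.0, "ry": 0.0, "rz": 0.0, "hand": -1.0}, {"tx": 0.45, "ty": 0.05, "tz": 0.0, "rx": 0.0, "ry": 0.0, "rz": 0.0, "hand": -1.0}, {"tx": 0.45, "ty": 0.05, "tz": 0.0, "rx": 0.0, "ry": 0.0, "rz": 0.0, "hand": -1.0}]}}

```text
time_s: 9.52
tcp_pos: [0.5365, -0.2235, 0.0278]
eef_rot: [-3.091, -0.562, 0.016]
force: [-14.2, -3.9, 5.5]
finger_gap: -0.0003
finger_force: 7.1
```

Request:
{"op": "drive_tool", "data": {"commands": [{"tx": 0.1, "ty": 0.0, "tz": 0.0, "rx": 0.0, "ry": 0.0, "rz": 0.0, "hand": -1.0}, {"tx": 0.2, "ty": 0.0, "tz": 0.0, "rx": 0.0, "ry": 0.0, "rz": 0.0, "hand": -1.0}, {"tx": 0.2, "ty": 0.0, "tz": 0.0, "rx": 0.0, "ry": 0.0, "rz": 0.0, "hand": -1.0}]}}

```text
time_s: 9.77
tcp_pos: [0.5377, -0.2231, 0.0279]
eef_rot: [-3.091, -0.562, 0.018]
force: [-15.5, -4.0, 8.0]
finger_gap: 0.0001
finger_force: 8.2
```

```bash
python3 -c "
from plan import *
for a in (1.55,1.6,1.65): lev(a,75,18,28)"
```

```text
t 9.7667 tcp [ 0.5377 -0.2231  0.0279] jig [-111.2   -4. ] yaw 20.6 tilt [-0.011 -0.002 -1.   ] F [-15.5  -4.    8. ]
lever 1.55 (np.float64(-112.85799659961755), np.float64(-0.926485680213256), 28, np.float64(17.94336463243576)) t cm [-0.34 -0.07 -0.01] r [-0.002  0.011  0.047]
lever 1.6 (np.float64(-111.22351020828106), np.float64(-4.420270750348839), 28, np.float64(20.808989632435782)) t cm [ 0.03  0.03 -0.01] r [-0.002  0.011 -0.003]
lever 1.65 (np.float64(-109.41640030064592), np.float64(-7.827972859027588), 28, np.float64(23.674614632435805)) t cm [ 0.41  0.11 -0.02] r [-0.002  0.011 -0.053]
```

Request:
{"op": "drive_tool", "data": {"commands": [{"tx": 0.1, "ty": 0.0, "tz": 0.0, "rx": 0.0, "ry": 0.0, "rz": 0.0, "hand": -1.0}, {"tx": 0.2, "ty": 0.0, "tz": 0.0, "rx": 0.0, "ry": 0.0, "rz": 0.0, "hand": -1.0}, {"tx": 0.2, "ty": 0.0, "tz": 0.0, "rx": 0.0, "ry": 0.0, "rz": 0.0, "hand": -1.0}]}}

```text
time_s: 10.02
tcp_pos: [0.5378, -0.2231, 0.0278]
eef_rot: [-3.091, -0.561, 0.023]
force: [-21.1, -4.8, 11.5]
finger_gap: -0.0001
finger_force: 10.9
```

Request:
{"op": "drive_tool", "data": {"commands": [{"tx": 0.1, "ty": 0.0, "tz": 0.0, "rx": 0.0, "ry": 0.0, "rz": 0.0, "hand": -1.0}, {"tx": 0.2, "ty": 0.0, "tz": 0.0, "rx": 0.0, "ry": 0.0, "rz": 0.0, "hand": -1.0}, {"tx": 0.2, "ty": 0.0, "tz": 0.0, "rx": 0.0, "ry": 0.0, "rz": 0.0, "hand": -1.0}]}}

```text
time_s: 10.27
tcp_pos: [0.5379, -0.223, 0.0277]
eef_rot: [-3.091, -0.56, 0.029]
force: [-25.9, -7.7, 17.1]
finger_gap: -0.0002
finger_force: 13.5
```

Request:
{"op": "drive_tool", "data": {"commands": [{"tx": -0.4, "ty": 0.0, "tz": 0.0, "rx": 0.0, "ry": 0.0, "rz": 0.0, "hand": -1.0}, {"tx": -0.8, "ty": 0.0, "tz": 0.0, "rx": 0.0, "ry": 0.0, "rz": 0.0, "hand": -1.0}, {"tx": -1.3, "ty": 0.0, "tz": 0.0, "rx": 0.0, "ry": 0.0, "rz": 0.0, "hand": -1.0}, {"tx": -2.0, "ty": 0.0, "tz": 0.0, "rx": 0.0, "ry": 0.0, "rz": 0.0, "hand": -1.0}, {"tx": -3.0, "ty": 0.0, "tz": 0.0, "rx": 0.0, "ry": 0.0, "rz": 0.0, "hand": -1.0}, {"tx": -4.0, "ty": 0.0, "tz": 0.0, "rx": 0.0, "ry": 0.0, "rz": 0.0, "hand": -1.0}, {"tx": -4.0, "ty": 0.0, "tz": -4.0, "rx": 0.0, "ry": 0.0, "rz": 0.0, "hand": -1.0}, {"tx": -4.0, "ty": 0.0, "tz": -8.0, "rx": 0.0, "ry": 0.0, "rz": 0.0, "hand": -1.0}, {"tx": -4.0, "ty": 4.0, "tz": -12.0, "rx": 0.0, "ry": 0.0, "rz": 0.0, "hand": -1.0}, {"tx": -4.0, "ty": 8.0, "tz": -14.0, "rx": 0.0, "ry": 0.0, "rz": 0.0, "hand": -1.0}, {"tx": -4.0, "ty": 12.0, "tz": -14.0, "rx": 0.0, "ry": 0.0, "rz": 0.0, "hand": -1.0}, {"tx": -4.0, "ty": 12.0, "tz": -14.0, "rx": 0.0, "ry": 0.0, "rz": 0.0, "hand": -1.0}]}}

```text
time_s: 11.27
tcp_pos: [0.5537, -0.3527, 0.1716]
eef_rot: [3.084, 0.561, 0.005]
force: [-0.8, -0.9, -0.1]
finger_gap: -0.0001
finger_force: 0.0
```

```bash
python3 snap.py 6
```

```text
(no output)
```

View pics/s6.png

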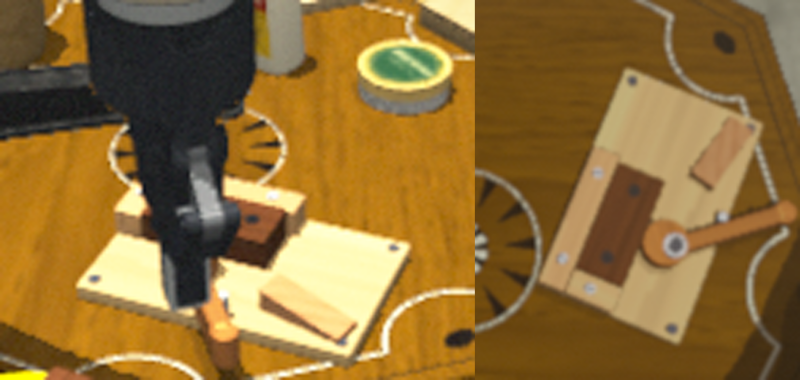

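```bash
python3 -c "
from plan import *
f=lambda u,v,z:inv(ray(T,((u-474.6)/2.712+310,v/2.712+160),z))
e=f(787,211,.04);print(e,np.degrees(np.arctan2(e[1]-30,e[0]+42.2))%360,f(633,190,.036),f(607,258,.036), f(676,244,.045))"
```

```text
t 11.3667 tcp [ 0.5525 -0.3498  0.169 ] jig [-226.   -59.6] yaw 20.6 tilt [ 0.001 -0.002 -1.   ] F [ 0.  -0.3  0.2]
[-111.69306622  -28.02814489] 219.86257831831298 [2.97997204 1.90747517] [ 2.16821779 58.49715741] [-41.75912346  29.62473578]
```

The lever's heading measures 219.9° (home is 220°). The block's two holes average x 2.6, y 30.2 mm in the jig's frame, against a home of (2, 30). Both are home, so I'm handing the job in.

```bash
python3 -c "
from rig import *
print(finish_job())"
```

```text
the job is handed in; nothing more can be done
None
```

The block is against the end stop and fence, the lever is locked home at about 220° against its stop pin, and the job was handed in at about 11.4 s with the arm clear and nothing seen to be disturbed.

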